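# Press the bush out of the guide block with a drift punch

### The job

Press the worn brass bush out of the bore of the dark guide block: take the thicker of the two steel punches from the rack, enter the bore with it from above and press gently and steadily, never harder than 30 N, until the bush has left the block and stands firmly on the steel pad below. Then put the punch back upright and all the way down in the rack hole it came from and let it go. Leave the thin punch and the other things on the bench where they are.

Things in the scene. Friction and masses are not known exactly. Their poses are not given: they have to be found in the camera images.
- bore_foot (a point): Point on top of the stand's base board (90 x 130 mm, screwed to the bench, 12 mm above it) straight below the centre of the guide block's bore; z up, y along the block. Over it are a steel pad 34 mm wide, two bearers and the dark block (64 x 110 x 30 mm). Their height varies between jobs (other packing) and is not reported: block top 67 to 78 mm above the bench, pad top 54 mm below it.
- bush (a joint): How far the brass bush (ring 20 mm outside, 11 inside, 22 high) is pressed down its 20.5 mm upright bore (mouth chamfered 3 mm), m. At 0 its top is 5 mm below the block's top; starts at 0 to 0.006. At 0.027 it stands on the pad, a hard stop, clear of the block. It resists all the way with about 7 N plus 2 N per 10 mm/s and stays where left. Over 30 N through the punch does damage.
- punch_head (a point): Centre of the grip head of the thicker steel punch, an upright round rod 105 mm long, 0.18 kg: head 24 mm wide, 45 long, on top; below it a shank 18 mm wide, 60 long, its flat tip chamfered 1.5 mm. This point is 82.5 mm above the tip, 22.5 below the top; z points up the rod. At the start the punch stands upright in its rack hole, this point 92.5 mm above the bench.
- punch_tip (a point): Centre of the flat lower tip of the thicker punch; at the start it stands on the floor of the rack hole, 10 mm above the bench.
- rack_hole (a point): Centre of the mouth of the thicker punch's hole, in the top of the pale wooden rack (64 x 124 x 42 mm, screwed to the bench), 42 mm above the bench. Hole 21.5 mm wide, 32 deep, 3 mm chamfer. y runs along the rack, from the thin punch's hole to this one 70 mm away; x runs across it.
- thin_punch_head (a point): Centre of the head of the thinner punch (head 16 mm, shank 10 mm, 105 mm long), which stands in the rack's other hole, 70 mm from the thicker one along the rack's -y. It stays there.
- tape_mid (a point): Middle of a tape measure, 38 x 74 x 65 mm, standing on the bench between rack and stand. It stays there.
- offcut_mid (a point): Middle of a loose dark wooden offcut without a hole, 45 x 140 x 30 mm, lying between rack and stand, its length away from the robot. It stays there.
Not all that is in view belongs to the job. Leave any pink look-alike of the part that bears bore_foot alone. Leave any orange look-alike of the part that bears punch_head alone.

How it is judged (in metres and radians):
On the way, in this order (a step that is already met when the one before it is completed fails the run):
1. the thicker punch's tip is inside the bore, on its axis within 4 mm and below 62 mm over the bench (horizontal distance between punch_tip and bore_foot below 0.004 m and z of punch_tip in the frame of bore_foot below 0.05 m), for 0.05 s.
2. with the punch in the bore, the bush has been pressed out and down onto the pad (within 0.8 mm) (value of joint bush above 0.0262 m and horizontal distance between punch_tip and bore_foot below 0.004 m and z of punch_tip in the frame of bore_foot below 0.042 m), for 0.1 s.
At the end, for the whole second after the job is handed in: The bush stands on the steel pad (pressed down at least 26.2 of 27 mm); the thicker punch stands upright (within 0.12 rad), at rest and released, in its own rack hole, its tip at least 29 mm below the hole's mouth and within 4 mm of its axis (value of joint bush above 0.0262 m and horizontal distance between punch_tip and rack_hole below 0.004 m and z of punch_tip in the frame of rack_hole below -0.029 m and angle between punch_head's own z axis and vertical below 0.12 rad and contact force between the fingers and punch below 0.1 N and linear speed of punch below 0.02 m/s); the robot touches nothing.
It fails at once if the punch presses on the stand, guide block or bush with more than 30 N (contact force between punch and stand above 30 N).
It fails at once if the bush or its stand is pressed with the hand in place of the punch (over 5 N) (contact force between any of the arm, the fingers and stand above 5 N).
It fails at once if the thin punch is moved by more than 30 mm (distance of thin_punch_head from where it was at the start of the episode above 0.03 m).
It fails at once if the tape measure or the loose dark block is moved by more than 30 mm (distance of any of tape_mid, offcut_mid from where it was at the start of the episode above 0.03 m).
It also fails if it takes over 64 s, if anything falls off the work surface, if the arm or the gripper's body presses on something with over 40 N, if the wrist force passes 120 N, or if a joint passes its speed limit or range.

### The arm

A 6-joint arm with a two-finger parallel gripper is mounted at the origin on a cart in front of the work surface, level with it; the furniture and walls round the work are solid. World frame = base frame: x ahead of the robot, y to its left, z up, the work surface at z = 0. Lengths are in mm, angles in rad, forces in N, time in s.
With the tool pointing down it reaches from about 350 to 775 mm from the base axis. Payload 7.3 kg.
Tool frame: the origin (TCP) lies at the very end of the fingers, on their centre line; the grasp point (between the pads) lies 19 mm behind it (bot.grip_point_offset is the distance from the TCP to the grasp point, in mm); z points along the fingers, y is the line along which they close (so a half turn about z gives the same grasp; the last joint's range is limited). The gripper opens to 92 mm and grips with 3 to 60 N. Pads are 19 mm wide; open, the fingers measure 130 mm over their backs; the gripper's body (75 mm by 190 mm) begins 47 mm behind the grasp point.
Start: joints at [-0.146, 0.342, 1.524, -0, 1.275, -0.146], TCP at [525.019, 0.019, 226.741] pointing down, gripper open.
Joint ranges: [-2.53, 2.53], [-0.77, 2.02], [0.04, 2.7], [-1, 4.14], [0.28, 2.66], [-3.11, 3.11]. Speed limits (rad/s): [2.57, 2.57, 3.14, 3.14, 3.14, 3.14].

### API

Orientations are given as [roll, pitch, yaw] about the fixed x, y, z axes, in that order (R = Rz(yaw) Ry(pitch) Rx(roll)).
In Python, from plant import bot gives the robot as it stands. The module is installed in compiled form; this text tells all that it offers.
- The arm moves only by the shell command python3 -m jog 'ROWS' [OPENING]. ROWS is JSON, a list of rows, each a list of 6 numbers: the shift along the tool's x, y, z in mm, then the turn, a rotation vector about the tool's x, y, z in rad. In form: [[dx, dy, dz, rx, ry, rz], ...]. A call has 1 to 12 rows; each row shifts and turns the commanded pose from where the row before left it, along the tool's axes as they then stand; what a row does not reach is not made up. A row lasts 1/10 s, in which the tool goes at most 50 mm and 8.59 degrees, less where a joint would pass 70% of its speed; a pose out of reach is approached as far as the arm can. A call with a gripper value outside its range is refused whole. OPENING is the opening in per cent of the stroke, from 0 (shut) to 100 (fully open), set as the call begins (- or left out, the last holds). The fingers move at their own pace and stop on an object; the grip force is fixed at half the most. Time passes only in rows, so rows that do not move let the fingers close. It gives the time, the measured TCP pose, the force, the opening and the grip force at its end, in the units of the state.
- bot.get_obs(): the state, without advancing time (a new reading comes with each control period).
- bot.capture(name): name is "scene" or "side" or "wrist"; returns the picture (400x640x3 uint8, red, green, blue); there is no depth.
- bot.camera_model(name): a dict with "fx", "fy", "cx", "cy" (pixels), "dist_coeffs" ([k1, k2, p1, p2, k3] as OpenCV has them; the pictures are not rectified), "position" and "orientation" of the camera in the world; the wrist camera has in their place "T_tool_cam" (4x4, takes a point from camera to tool coordinates, whose origin is the TCP and whose axes are the flange's). Camera axes: x right, y down, z forward; pixel columns grow to the right and rows downward; lengths in mm; the calibration is good to about 2 mm. A picture is of the moment at which its call begins: read the wrist's pose just before it. camera_model takes no time and is no camera call.
- bot.close_job(): hands the job in; it is judged then, once.
Trained networks look in the newest picture that a camera, given by its name, has taken for a name from the list of things; names that differ only in an ending like _2 or _b are one class to them, and where a whole thing is asked for, a point or a joint stands for the part that bears it (a point fixed in the world has none). Each returns a list of dicts, best first, with "p" (0 to 1); they miss things now and then, are a little off and sometimes report something else, mostly with a low value. They report only what shows in the picture. A call takes as long as a camera call. They do not tell look-alikes from the thing itself.
- bot.outline_of(target, camera): "mask" (400x640 bool, what is visible of it) and "pixel" ([column, row] in pixels, amid what is visible of it).
The state is a dict: "time": time; "joint_positions": joint angles; "dq": joint speeds; "tau": joint torques, N m; "tool_pos": TCP position; "tcp_rot": TCP orientation; "contact_force": force on the tool from outside, world axes, zero at the start; "moment": the same for the moment, N m; "grip_width": finger opening in mm; "finger_force": force on a finger pad.
Only numpy, scipy, OpenCV 4.12 (cv2) and the standard library are available. Lean on these libraries where they do the work, as an engineer would, in place of code of your own. Each camera call takes 0.05 s, during which the arm holds its last target. There are 200 camera calls.

## Working session

There is one attempt and no reset: what is moved stays moved. The work goes in short steps, Python scripts to look and compute and a shell command to move; the robot and the scene stay as the last step left them, time stands still between calls to the robot, and variables do not carry over. Pictures are saved under pics/ and viewed, at most 12 in all, crops included, and the job is handed in when it is done.

```bash
mkdir -p pics
cat > h.py <<'E'
import numpy as np, cv2
from scipy.spatial.transform import Rotation as R
from plant import bot
def cam(n, obs=None):
    m=bot.camera_model(n)
    K=np.array([[m['fx'],0,m['cx']],[0,m['fy'],m['cy']],[0,0,1]]); d=np.array(m['dist_coeffs'],float)
    if n=='wrist':
        o=obs or bot.get_obs(); T=np.eye(4); T[:3,:3]=R.from_euler('xyz',o['tcp_rot']).as_matrix(); T[:3,3]=o['tool_pos']
        T=T@np.array(m['T_tool_cam'])
    else:
        T=np.eye(4); q=np.array(m['orientation'],float)
        T[:3,:3]=(R.from_euler('xyz',q).as_matrix() if q.size==3 else q if q.shape==(3,3) else R.from_quat(q).as_matrix()); T[:3,3]=m['position']
    return K,d,T
def ray(c,px):
    K,d,T=c; u=cv2.undistortPoints(np.array([[px]],float),K,d)[0,0]
    return T[:3,3], T[:3,:3]@np.array([u[0],u[1],1])
def atz(c,px,z):
    o,v=ray(c,px); return o+v*(z-o[2])/v[2]
def proj(c,P):
    K,d,T=c; r=T[:3,:3].T; return cv2.projectPoints(np.atleast_2d(P).astype(float),cv2.Rodrigues(r)[0],-r@T[:3,3],K,d)[0][:,0]
E
python3 - <<'E'
from h import *
print(bot.get_obs())
for n in ['scene','side','wrist']:
    print(n,bot.camera_model(n))
    cv2.imwrite(f'pics/{n}0.png',bot.capture(n)[:,:,::-1])
    for t in ['punch_head','thin_punch_head','bush','tape_mid','offcut_mid']:
        for r in bot.outline_of(t,n)[:3]: 
            ys,xs=np.where(r['mask']); print(t,round(r['p'],2),r['pixel'],xs.min(),xs.max(),ys.min(),ys.max())
E
```

```text
{'time': 0.0, 'joint_positions': array([-1.46001147e-01,  3.42725429e-01,  1.52501497e+00, -2.09713940e-05,
        1.27541093e+00, -1.45995609e-01]), 'dq': array([ 1.62932904e-04,  6.54940930e-04,  1.49936405e-03,  6.18262406e-05,
       -3.67187931e-05,  1.94391799e-03]), 'tau': array([ 7.61924657e-04, -4.31245601e+01, -2.44219762e+01,  7.17750052e-02,
        5.59406646e-02, -1.04314388e-04]), 'tool_pos': array([5.24588606e+02, 7.57008210e-02, 2.26044281e+02]), 'tcp_rot': array([-3.14004764e+00, -2.06912688e-04,  1.57079675e+00]), 'contact_force': array([ 0.18887374, -1.35831948, -0.56283827]), 'moment': array([-0.00574423,  0.0258029 , -0.00622581]), 'finger_force': 0.0, 'grip_width': 91.95880136451238}
scene {'fx': 491.5723492960902, 'fy': 491.5723492960902, 'cx': 324.86220400699915, 'cy': 197.62947411389422, 'dist_coeffs': array([0.02342731, 0.        , 0.        , 0.        , 0.        ]), 'position': array([ -355.47831738, -1013.28289188,   805.12605404]), 'orientation': array([-2.07409507e+00, -8.76442896e-04, -7.43234294e-01])}
punch_head 0.58 [247.4, 181.9] 242 251 166 197
[... 636 characters left out ...]
292 211 244
offcut_mid 0.6 [344.2, 249.6] 321 360 225 276
wrist {'fx': 331.995819937424, 'fy': 331.995819937424, 'cx': 315.36729618492194, 'cy': 204.4720281048541, 'dist_coeffs': array([-0.02011114,  0.        ,  0.        ,  0.        ,  0.        ]), 'T_tool_cam': array([[-1.49046560e-05, -9.56873220e-01, -2.90505837e-01,
         7.68906757e+01],
       [ 9.99999871e-01, -1.61786887e-04,  4.81590616e-04,
         1.01692450e+00],
       [-5.07821198e-04, -2.90505793e-01,  9.56873098e-01,
        -1.57278152e+02],
       [ 0.00000000e+00,  0.00000000e+00,  0.00000000e+00,
         1.00000000e+00]])}
tape_mid 0.84 [395.8, 177.3] 369 418 146 212
offcut_mid 0.58 [254.8, 163.0] 230 278 101 232
```

Run:
```python
import cv2
a=cv2.imread('pics/scene0.png')[110:310,180:460]
b=cv2.imread('pics/side0.png')[150:400,150:430]
cv2.imwrite('pics/c1.png',cv2.resize(a,None,fx=2.85,fy=2.85,interpolation=cv2.INTER_CUBIC))
cv2.imwrite('pics/c2.png',cv2.resize(b,None,fx=2.4,fy=2.4,interpolation=cv2.INTER_CUBIC))
```

```text
(no output)
```

View pics/c1.png

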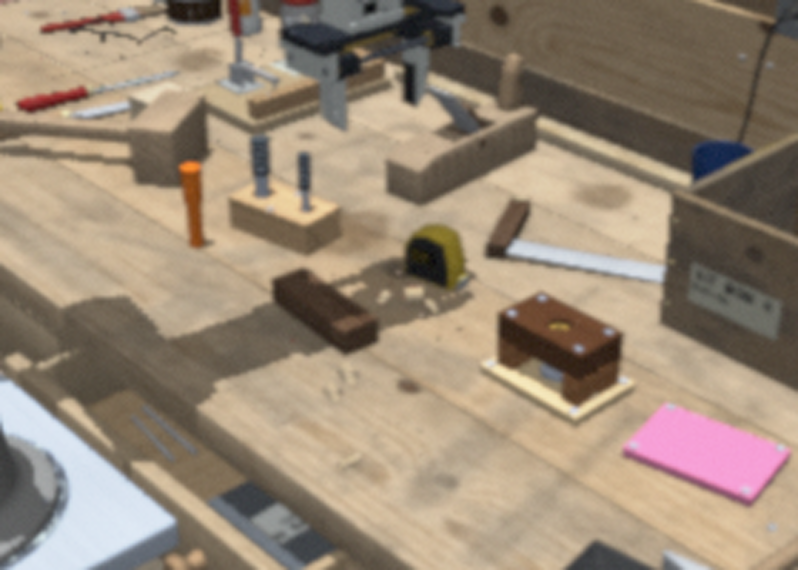

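View pics/c2.png

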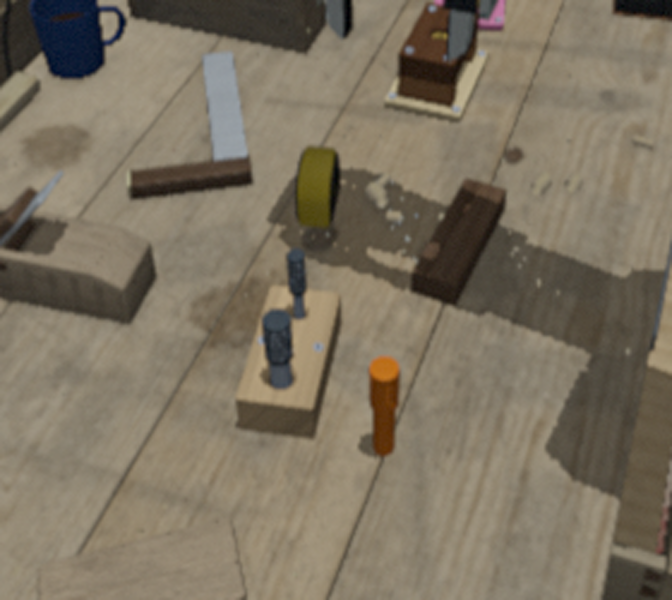

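The pictures show the thick punch at scene (271,164) and side (266,290). The thin one stands further towards −y. The stand with the brass bore is at scene (377,224) and side (333,165). The orange punch and the pink plate are decoys. Next I'll get rough positions.

Run:
```python
from h import *
s,d=cam('scene'),cam('side')
S=lambda x,y:(180+x/2.85,110+y/2.85); D=lambda x,y:(150+x/2.4,150+y/2.4)
def tri(a,b):
    o1,v1=ray(s,a);o2,v2=ray(d,b);A=np.c_[v1,-v2];t=np.linalg.lstsq(A,o2-o1,rcond=None)[0]
    p,q=o1+t[0]*v1,o2+t[1]*v2; return ((p+q)/2).round(1),np.linalg.norm(p-q).round(1)
print('thick head',tri(S(260,156),D(278,338)),atz(s,S(260,156),92.5),atz(d,D(278,338),92.5))
print('thin head',tri(S(305,169),D(297,273)),atz(s,S(305,169),94),atz(d,D(297,273),94))
print('bore',tri(S(561,326),D(440,36)))
for z in(67,72,78): print(z,atz(s,S(561,326),z),atz(d,D(440,36),z))
print('block top', [atz(s,S(*p),72).round(0) for p in[(542,294),(621,331),(580,352),(499,312)]])
print('base',[atz(s,S(*p),12).round(0) for p in[(483,366),(575,418),(632,383)]])
print('tape',tri(S(436,257),D(318,186)),'off',tri((295.9,220.0),(344.2,249.6)),'orange',tri(S(192,200),D(384,400)))
```

```text
thick head (array([544.4, 235.8,  92. ]), np.float64(0.6)) [543.35527998 234.82208366  92.5       ] [544.54677646 235.97138835  92.5       ]
thin head (array([557.2, 167.1,  94. ]), np.float64(1.8)) [558.6026763  167.68563636  94.        ] [556.3213069 167.7117028  94.       ]
bore (array([ 552.6, -242.6,   67.4]), np.float64(1.7))
67 [ 554.38341315 -241.8293024    67.        ] [ 551.9123907  -242.10852813   67.        ]
72 [ 548.22009101 -247.05506015   72.        ] [ 550.04242434 -235.27601867   72.        ]
78 [ 540.82410444 -253.32596945   78.        ] [ 547.79846471 -227.07700733   78.        ]
block top [array([ 580., -192.,   72.]), array([ 585., -293.,   72.]), array([ 527., -291.,   72.]), array([ 522., -187.,   72.])]
base [array([ 506., -182.,   12.]), array([ 508., -306.,   12.]), array([ 594., -305.,   12.])]
tape (array([608.1,  -4.4,  27.4]), np.float64(0.7)) off (array([452.6,   1.1,  11.8]), np.float64(6.8)) orange (array([450.7, 244.5,  62.3]), np.float64(3.1))
```

```bash
python3 -m jog '[[40,3,0,0,0,0],[40,3,0,0,0,0],[40,3,0,0,0,0],[40,3,0,0,0,0],[40,3,0,0,0,0],[35,4,0,0,0,0],[0,0,0,0,0,-0.095],[0,0,0,0,0,-0.095],[0,0,0,0,0,0],[0,0,0,0,0,0]]' 100
python3 - <<'E'
from h import *
o=bot.get_obs(); c=cam('wrist',o); im=bot.capture('wrist'); cv2.imwrite('pics/w1.png',im[:,:,::-1])
print(o['tool_pos'],o['tcp_rot'])
for t in ['punch_head','thin_punch_head']:
    for r in bot.outline_of(t,'wrist')[:3]:
        ys,xs=np.where(r['mask']); print(t,round(r['p'],2),r['pixel'],xs.min(),xs.max(),ys.min(),ys.max(),atz(c,r['pixel'],92))
print('exp',proj(c,[[544,235,115],[544,235,42],[557,167,115],[557,167,42]]))
E
```

```text
time: 1.9
tool_pos: [544.0, 234.9, 226.7]
tcp_rot: [-3.141, 0.0, 1.758]
contact_force: [-0.3, 0.4, 0.5]
grip_width: 92.0
finger_force: 0.0
[543.9882246  234.94435312 226.66635086] [-3.14149299e+00  4.81813367e-05  1.75814983e+00]
punch_head 0.57 [316.1, 192.3] 305 333 171 213 [545.49487938 234.84742613  92.        ]
punch_head 0.55 [220.8, 158.1] 201 246 143 178 [456.95686942 249.874592    92.        ]
thin_punch_head 0.81 [319.4, 262.3] 310 326 236 280 [561.77106926 166.4341292   92.        ]
exp [[314.4605673  198.78694888]
 [314.60977845 179.76946785]
 [314.64155516 272.48175319]
 [314.74801186 240.60762543]]
```

View pics/w1.png

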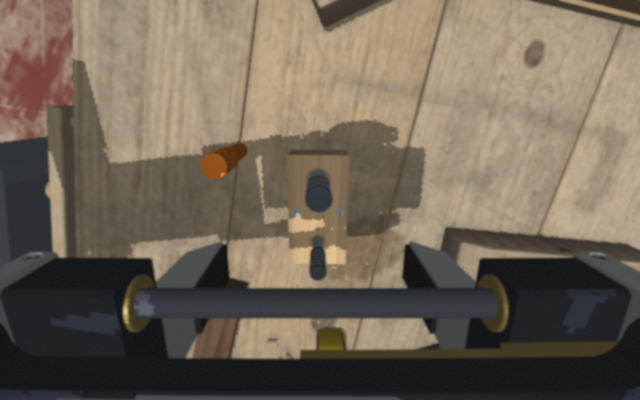

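Wrist view: the thick punch head is at (319,196), about 4 px right of where I predicted, so tool y needs +3.6 mm. The rack is aligned with the tool, and the orange decoy at (215,165) is clear. I'll descend and grip at mid-head.

```bash
python3 -m jog '[[1,3.6,20,0,0,0],[0,0,30,0,0,0],[0,0,30,0,0,0],[0,0,30,0,0,0],[0,0,23,0,0,0],[0,0,15,0,0,0],[0,0,5,0,0,0],[0,0,0,0,0,0],[0,0,0,0,0,0]]'
python3 - <<'E'
from h import *
o=bot.get_obs(); c=cam('wrist',o); im=bot.capture('wrist'); cv2.imwrite('pics/w2.png',im[:,:,::-1])
print(o['tool_pos'],o['contact_force'])
print(proj(c,np.array([[o['tool_pos'][0],o['tool_pos'][1],115]])))
E
```

```text
time: 2.95
tool_pos: [548.1, 236.8, 74.7]
tcp_rot: [3.14, -0.0, 1.76]
contact_force: [-0.2, -1.0, 0.4]
grip_width: 92.0
finger_force: 0.0
[548.05800338 236.76852059  74.73098897] [-0.23092409 -0.96336733  0.43303588]
[[313.80192455 301.76649248]]
```

View pics/w2.png

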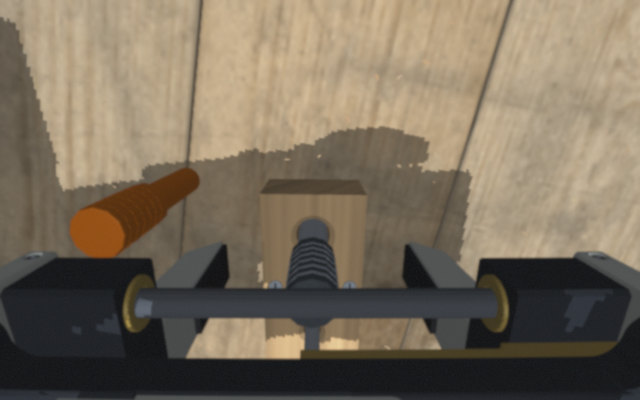

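Punch is centred between the fingers at column 313, matching the predicted 314. I'll close, and fit the hole mouth outline to get the offset along tool x.

```bash
python3 -m jog '[[0,0,0,0,0,0],[0,0,0,0,0,0],[0,0,0,0,0,0],[0,0,0,0,0,0],[0,0,0,0,0,0],[0,0,0,0,0,0],[0,0,0,0,0,0],[0,0,0,0,0,0]]' 0
python3 - <<'E'
from h import *
o=bot.get_obs(); print(o['tool_pos'],o['tcp_rot'],o['contact_force'],o['grip_width'],o['finger_force'])
c=cam('wrist',o); im=np.ascontiguousarray(bot.capture('wrist')[:,:,::-1])
M=R.from_euler('xyz',o['tcp_rot']).as_matrix(); p=np.array(o['tool_pos'])
sc=5; x0,y0=250,200
v=cv2.resize(im[y0:y0+110,x0:x0+130],None,fx=sc,fy=sc,interpolation=cv2.INTER_CUBIC)
a=np.linspace(0,2*np.pi,60)
for rad,z,col in[(13.75,42,(0,255,0)),(9,42,(255,0,0)),(12,70,(0,0,255)),(12,115,(0,255,255))]:
    P=np.c_[p[0]+rad*np.cos(a),p[1]+rad*np.sin(a),0*a+z]
    q=((proj(c,P)-[x0,y0]+.5)*sc).astype(int); cv2.polylines(v,[q],True,col,1)
cv2.imwrite('pics/w3.png',v)
E
```

```text
time: 3.8
tool_pos: [547.4, 236.7, 73.7]
tcp_rot: [3.142, 0.0, 1.761]
contact_force: [0.3, 0.0, -0.1]
grip_width: 32.1
finger_force: 0.0
[547.38544927 236.66781038  73.73313279] [3.14151575e+00 4.14853589e-05 1.76081051e+00] [ 0.28237803  0.01241397 -0.10152116] 32.090200709502746 0.0
```

View pics/w3.png

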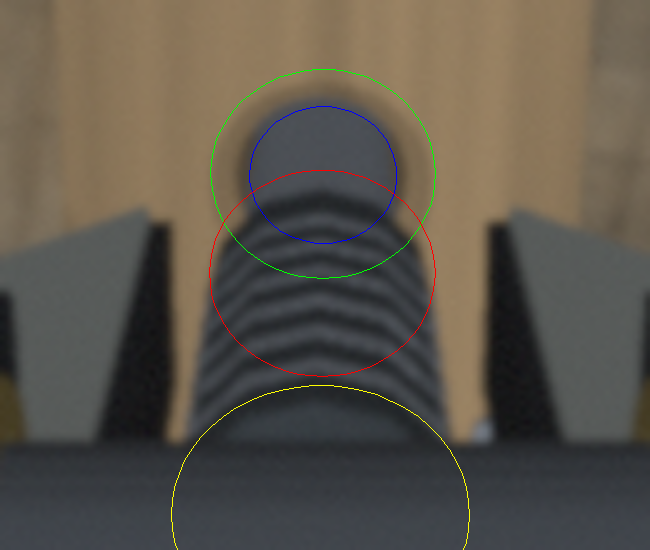

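Offset along tool x is within about 1 mm. The fingers are still closing.

```bash
python3 -m jog '[[0,0,0,0,0,0],[0,0,0,0,0,0],[0,0,0,0,0,0],[0,0,0,0,0,0]]' 0;  python3 -m jog '[[0,0,-6,0,0,0],[0,0,-10,0,0,0],[0,0,-20,0,0,0],[0,0,-25,0,0,0],[0,0,-25,0,0,0],[0,0,-14,0,0,0],[0,0,0,0,0,0],[0,0,0,0,0,0]]'
```

```text
time: 4.25
tool_pos: [547.4, 236.7, 73.7]
tcp_rot: [3.141, 0.0, 1.761]
contact_force: [-0.2, -0.1, -0.2]
grip_width: 23.9
finger_force: 30.0
time: 5.05
tool_pos: [547.1, 236.6, 173.8]
tcp_rot: [3.141, 0.0, 1.761]
contact_force: [-1.4, -0.2, -2.0]
grip_width: 23.5
finger_force: 30.0
```

Run:
```python
from h import *
s=cam('scene'); S=lambda x,y:(180+x/2.85,110+y/2.85)
print('crate bottom corner',atz(s,S(664,320),0), 'far', atz(s,S(798,380),0)); print('same top', [atz(s,S(672,190),z).round() for z in(80,120,160)])
```

```text
crate bottom corner [ 729.07939873 -239.35161617    0.        ] far [ 737.60980683 -404.41634976    0.        ]
same top [array([ 856., -142.,   80.]), array([ 789., -190.,  120.]), array([ 722., -238.,  160.])]
```

```bash
python3 -m jog '[[-40,-7,0,0,0,0],[-48,-9,0,0,0,0],[-48,-9,0,0,0,0],[-48,-9,0,0,0,0],[-48,-9,0,0,0,0],[-48,-9,0,0,0,0],[-48,-9,0,0,0,0],[-48,-9,0,0,0,0],[-40,-7,0,0,0,0],[-30,-5,0,0,0,0],[-15,-2,0,0,0,0],[0,0,0,0,0,0]]'
```

```text
time: 6.25
tool_pos: [551.4, -233.2, 172.5]
tcp_rot: [-3.14, -0.001, 1.758]
contact_force: [-0.3, 0.9, -2.4]
grip_width: 23.4
finger_force: 30.0
```

```bash
python3 -m jog '[[-20,0,0,0,0,0],[-25,0,0,0,0,0],[-15,-1,0,0,0,0],[-4,0,0,0,0,0],[0,0,0,0,0,0],[0,0,0,0,0,0]]'
python3 - <<'E'
from h import *
o=bot.get_obs(); c=cam('wrist',o); im=bot.capture('wrist'); cv2.imwrite('pics/w4.png',im[:,:,::-1])
print(o['tool_pos'],o['tcp_rot'])
r=bot.outline_of('bush','wrist'); print([(q['p'],q['pixel']) for q in r])
print(proj(c,[[552,-242,68]]), atz(c,r[0]['pixel'],63) if r else '')
E
```

```text
time: 6.85
tool_pos: [563.0, -293.6, 173.6]
tcp_rot: [-3.141, -0.001, 1.762]
contact_force: [-0.4, 0.4, -1.8]
grip_width: 23.5
finger_force: 30.0
[ 562.99063143 -293.60521791  173.60695558] [-3.14132201e+00 -9.67387734e-04  1.76154555e+00]
[(0.85, [318.1, 141.5])]
[[313.10170886 136.0111362 ]] [ 556.78071596 -245.93274393   63.        ]
```

View pics/w4.png

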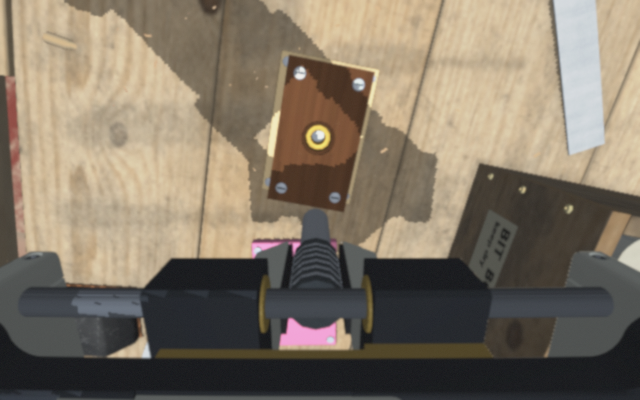

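Run:
```python
from h import *
o=bot.get_obs(); c=cam('wrist',o); im=cv2.imread('pics/w4.png')
p=np.array(o['tool_pos']); a=np.linspace(0,2*np.pi,80)
# block top: dark brown segmentation; corners -> size for candidate z
from itertools import product
sc=4; x0,y0=245,40
v=cv2.resize(im[y0:y0+190,x0:x0+150],None,fx=sc,fy=sc,interpolation=cv2.INTER_CUBIC)[:,:]
def circ(x,y,z,rad,col):
    q=((proj(c,np.c_[x+rad*np.cos(a),y+rad*np.sin(a),0*a+z])-[x0,y0]+.5)*sc).astype(int); cv2.polylines(v,[q],True,col,1)
circ(p[0],p[1],110,9,(0,255,0))
# brass pixels
hsv=cv2.cvtColor(im,cv2.COLOR_BGR2HSV); sub=np.zeros(im.shape[:2],bool); sub[115:160,300:338]=1
m=sub&(hsv[...,0]>18)&(hsv[...,0]<35)&(hsv[...,1]>110)&(hsv[...,2]>110)
ys,xs=np.where(m); print('brass',xs.min(),xs.max(),ys.min(),ys.max(),m.sum())
e=cv2.fitEllipse(cv2.convexHull(np.c_[xs,ys].astype(np.float32))); print(e)
for z in(58,62,66): 
    b=atz(c,e[0],z); print(z,b)
circ(*atz(c,e[0],62)[:2],62,10,(255,255,0)); b=atz(c,e[0],62); circ(b[0],b[1],68,13.25,(0,0,255))
cv2.imwrite('pics/w5.png',v[:, :])
```

```text
brass 305 330 124 149 386
((317.7296142578125, 136.89111328125), (25.61701202392578, 25.962387084960938), 10.210549354553223)
58 [ 556.0521256 -243.146774    58.       ]
62 [ 555.95107833 -242.78443541   62.        ]
66 [ 555.85003106 -242.42209681   66.        ]
```

View pics/w5.png

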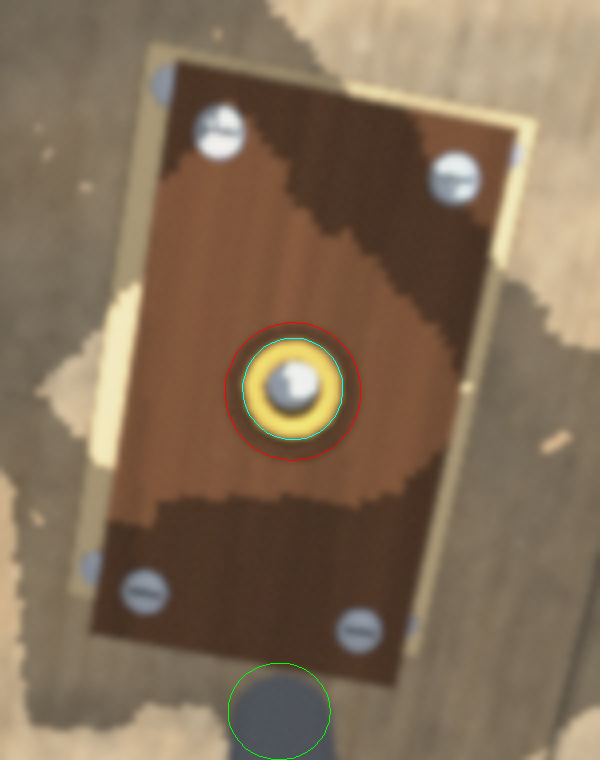

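Run:
```python
from h import *
c=cam('wrist'); o=bot.get_obs(); p=np.array(o['tool_pos'])
C=[(245+x/4-.125,40+y/4-.125) for x,y in[(177,61),(521,128),(397,688),(90,632)]]
for z in(66,70,74,78):
    P=[atz(c,q,z) for q in C]; print(z,[np.linalg.norm(P[i]-P[(i+1)%4]).round(1) for i in range(4)],np.mean(P,0)[:2].round(1))
M=R.from_euler('xyz',o['tcp_rot']).as_matrix()
for z in(62,66,70): print(z, M.T@(atz(c,(317.7,136.9),z)-p))
```

```text
66 [np.float64(65.0), np.float64(111.9), np.float64(65.2), np.float64(111.2)] [ 556.6 -243.4]
70 [np.float64(64.0), np.float64(110.2), np.float64(64.2), np.float64(109.5)] [ 556.5 -243. ]
74 [np.float64(63.1), np.float64(108.5), np.float64(63.2), np.float64(107.9)] [ 556.4 -242.7]
78 [np.float64(62.1), np.float64(106.8), np.float64(62.2), np.float64(106.2)] [ 556.3 -242.3]
62 [ 51.38132524   2.65342914 111.88524064]
66 [ 51.75803826   2.62349758 107.88539716]
70 [ 52.13475127   2.59356601 103.88555367]
```

```bash
python3 -m jog '[[20,1,0,0,0,0],[20,1,0,0,0,0],[9,0.7,0,0,0,0],[3.3,0,0,0,0,0],[0,0,10,0,0,0],[0,0,15,0,0,0],[0,0,5,0,0,0],[0,0,0,0,0,0],[0,0,0,0,0,0],[0,0,0,0,0,0]]'
python3 - <<'E'
from h import *
o=bot.get_obs();c=cam('wrist',o); im=cv2.imread('pics/w4.png')
v=bot.capture('wrist')[:,:,::-1][160:330,220:410]; cv2.imwrite('pics/w6.png',cv2.resize(v,None,fx=3.5,fy=3.5,interpolation=cv2.INTER_CUBIC))
print(o['tool_pos'],o['contact_force'])
E
```

```text
time: 7.95
tool_pos: [556.2, -243.5, 144.3]
tcp_rot: [3.141, 0.001, 1.761]
contact_force: [-1.2, 0.6, -1.5]
grip_width: 23.9
finger_force: 30.0
[ 556.16312774 -243.50038429  144.29117002] [-1.18734994  0.57908523 -1.50535175]
```

View pics/w6.png

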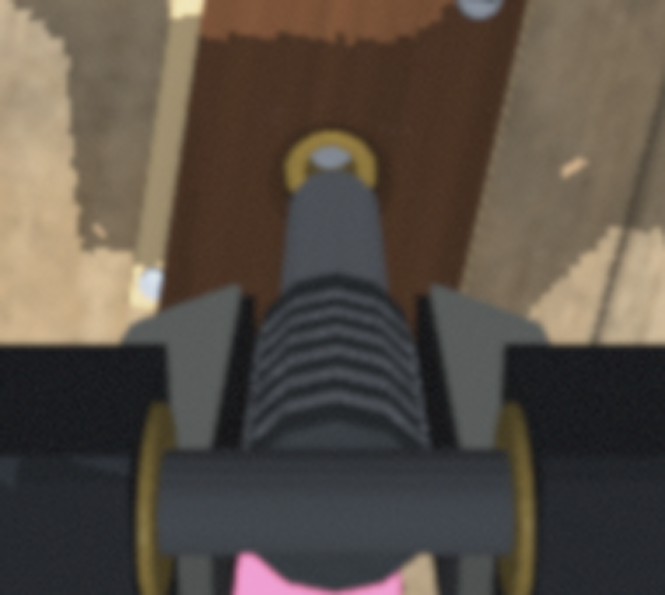

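Run:
```python
from h import *
o=bot.get_obs();c=cam('wrist',o);p=np.array(o['tool_pos']);M=R.from_euler('xyz',o['tcp_rot']).as_matrix()
im=cv2.imread('pics/w6.png'); hsv=cv2.cvtColor(im,cv2.COLOR_BGR2HSV)
for r in (175,185): print('row',r,[tuple(im[r,x]) for x in range(270,390,12)])
print('col 331',[(r,tuple(im[r,331])) for r in range(116,200,4)])
for e in(-2,-1,0,1):
    for rad,z in((7.5,80.7),(9,82.2)):
        print(e,rad,(proj(c,p+M@[e+rad,0,0]-[0,0,p[2]-z])[0]-[220,160])*3.5)
for e in(-2,0,2): # bush far edge top, outer r=10
    for z in(58,62,65): print('bush',e,z,(proj(c,p+M@[e+10,0,0]-[0,0,p[2]-z])[0]-[220,160])*3.5)
```

```text
row 175 [(np.uint8(34), np.uint8(47), np.uint8(66)), (np.uint8(32), np.uint8(53), np.uint8(69)), (np.uint8(63), np.uint8(120), np.uint8(142)), (np.uint8(58), np.uint8(89), np.uint8(102)), (np.uint8(77), np.uint8(78), np.uint8(78)), (np.uint8(84), np.uint8(79), np.uint8(76)), (np.uint8(82), np.uint8(80), np.uint8(77)), (np.uint8(67), np.uint8(82), np.uint8(89)), (np.uint8(63), np.uint8(117), np.uint8(138)), (np.uint8(35), np.uint8(55), np.uint8(69))]
row 185 [(np.uint8(31), np.uint8(45), np.uint8(66)), (np.uint8(32), np.uint8(48), np.uint8(64)), (np.uint8(63), np.uint8(111), np.uint8(129)), (np.uint8(84), np.uint8(82), np.uint8(82)), (np.uint8(86), np.uint8(81), np.uint8(77)), (np.uint8(87), np.uint8(82), np.uint8(77)), (np.uint8(86), np.uint8(81), np.uint8(77)), (np.uint8(86), np.uint8(81), np.uint8(77)), (np.uint8(74), np.uint8(93), np.uint8(100)), (np.uint8(32), np.uint8(47), np.uint8(61))]
col 331 [(116, (np.uint8(38), np.uint8(51), np.uint8(73))), (120, (np.uint8(35), np.uint8(48), np.uint8(69))), (124, (np.uint8(33), np.uint8(46), np.uint8(65))), (128, (np.uint8(35), np.uint8(58
[... 823 characters left out ...]
8(86), np.uint8(81), np.uint8(77))), (196, (np.uint8(87), np.uint8(81), np.uint8(77)))]
-2 7.5 [329.64731472 175.21020759]
-2 9 [329.62523787 170.33088184]
-1 7.5 [329.64203843 170.43803898]
-1 9 [329.61989361 165.51368472]
0 7.5 [329.6367517  165.65385907]
0 9 [329.6145387  160.68427439]
1 7.5 [329.63145449 160.85763226]
1 9 [329.60917311 155.84261444]
bush -2 58 [329.82955099 132.23369458]
bush -2 62 [329.79757524 137.30798069]
bush -2 65 [329.77294358 141.21716117]
bush 0 58 [329.82033068 123.37302293]
bush 0 62 [329.78813315 128.32271873]
bush 0 65 [329.76332892 132.13616733]
bush 2 58 [329.81107732 114.47169219]
bush 2 62 [329.77865663 119.29555375]
bush 2 65 [329.75367876 123.01229989]
```

Tip edge (row 168 of the crop) and brass ring (row 131) differ by about 0.6 mm along x and 0.4 mm along y. I'll correct that and descend to just above the bush.

```bash
python3 -m jog '[[0.5,-0.4,2,0,0,0],[0,0,2,0,0,0],[0,0,2,0,0,0],[0,0,1.5,0,0,0],[0,0,1.5,0,0,0],[0,0,1.5,0,0,0],[0,0,1.5,0,0,0],[0,0,1,0,0,0],[0,0,1,0,0,0],[0,0,0,0,0,0]]'
```

```text
time: 9.0
tool_pos: [555.3, -242.5, 129.5]
tcp_rot: [-3.141, -0.0, 1.761]
contact_force: [-0.2, 0.9, -2.5]
grip_width: 23.4
finger_force: 30.0
```

```bash
python3 -m jog '[[0,0,0.8,0,0,0],[0,0,0.8,0,0,0],[0,0,0.8,0,0,0],[0,0,0.8,0,0,0]]'
```

```text
time: 9.4
tool_pos: [555.5, -242.7, 127.8]
tcp_rot: [3.141, 0.001, 1.761]
contact_force: [-3.0, 3.2, 7.8]
grip_width: 23.8
finger_force: 30.0
```

```bash
python3 -m jog '[[0,0,0.6,0,0,0],[0,0,0.6,0,0,0],[0,0,0.6,0,0,0]]'
```

```text
time: 9.7
tool_pos: [555.5, -242.7, 126.2]
tcp_rot: [3.141, 0.001, 1.761]
contact_force: [-3.4, 3.8, 9.2]
grip_width: 23.6
finger_force: 30.0
```

```bash
python3 -m jog '[[0,0,0.6,0,0,0],[0,0,0.6,0,0,0],[0,0,0.6,0,0,0]]'
```

```text
time: 10.0
tool_pos: [555.5, -242.7, 124.5]
tcp_rot: [3.14, 0.001, 1.761]
contact_force: [-2.8, 2.6, 8.9]
grip_width: 23.8
finger_force: 30.0
```

Force is steady at about 11 N with motion, so the bush is moving. I'll ease the side load slightly and continue.

```bash
python3 -m jog '[[0.2,-0.1,0.8,0,0,0],[0.2,-0.2,0.8,0,0,0],[0,0,0.8,0,0,0],[0,0,0.8,0,0,0],[0,0,0.8,0,0,0],[0,0,0.8,0,0,0]]'
```

```text
time: 10.6
tool_pos: [555.4, -242.5, 119.9]
tcp_rot: [3.14, 0.002, 1.761]
contact_force: [-3.6, 3.1, 8.7]
grip_width: 23.4
finger_force: 30.0
```

```bash
python3 -m jog '[[0,0,0.9,0,0,0],[0,0,0.9,0,0,0],[0,0,0.9,0,0,0],[0,0,0.9,0,0,0],[0,0,0.9,0,0,0],[0,0,0.9,0,0,0],[0,0,0.9,0,0,0],[0,0,0.9,0,0,0]]'
```

```text
time: 11.4
tool_pos: [555.4, -242.5, 112.8]
tcp_rot: [3.14, 0.001, 1.761]
contact_force: [-1.7, 3.0, 11.7]
grip_width: 23.7
finger_force: 30.0
```

```bash
python3 -m jog '[[0.1,-0.1,0.6,0,0,0],[0.1,-0.1,0.6,0,0,0],[0,0,0.6,0,0,0],[0,0,0.6,0,0,0],[0,0,0.6,0,0,0],[0,0,0.6,0,0,0]]'
```

```text
time: 12.0
tool_pos: [555.3, -242.4, 109.2]
tcp_rot: [3.14, 0.002, 1.761]
contact_force: [-3.0, 3.3, 9.8]
grip_width: 23.2
finger_force: 30.0
```

```bash
python3 -m jog '[[0,0,0.4,0,0,0],[0,0,0.4,0,0,0],[0,0,0.4,0,0,0],[0,0,0.4,0,0,0]]'
```

```text
time: 12.4
tool_pos: [555.3, -242.4, 107.5]
tcp_rot: [3.14, 0.002, 1.761]
contact_force: [-2.3, 2.4, 8.6]
grip_width: 23.9
finger_force: 30.0
```

```bash
python3 -m jog '[[0,0,0.4,0,0,0],[0,0,0.4,0,0,0],[0,0,0.4,0,0,0]]'
```

```text
time: 12.7
tool_pos: [555.3, -242.4, 106.3]
tcp_rot: [3.14, 0.002, 1.761]
contact_force: [-1.5, 3.5, 8.4]
grip_width: 23.4
finger_force: 30.0
```

```bash
python3 -m jog '[[0,0,0.4,0,0,0],[0,0,0.4,0,0,0],[0,0,0.4,0,0,0]]'
```

```text
time: 13.0
tool_pos: [555.3, -242.4, 105.1]
tcp_rot: [3.14, 0.002, 1.761]
contact_force: [-2.9, 2.7, 9.2]
grip_width: 23.4
finger_force: 30.0
```

```bash
python3 -m jog '[[0,0,0.4,0,0,0],[0,0,0.4,0,0,0],[0,0,0.4,0,0,0]]'
```

```text
time: 13.3
tool_pos: [555.3, -242.4, 103.9]
tcp_rot: [3.14, 0.002, 1.761]
contact_force: [-2.5, 3.0, 9.9]
grip_width: 23.5
finger_force: 30.0
```

```bash
python3 -m jog '[[0,0,0.3,0,0,0],[0,0,0.3,0,0,0]]'
```

```text
time: 13.5
tool_pos: [555.3, -242.4, 103.3]
tcp_rot: [3.14, 0.002, 1.761]
contact_force: [-2.1, 2.8, 9.7]
grip_width: 23.3
finger_force: 30.0
```

```bash
python3 -m jog '[[0,0,0.3,0,0,0],[0,0,0.3,0,0,0]]'
```

```text
time: 13.7
tool_pos: [555.4, -242.5, 103.1]
tcp_rot: [3.139, 0.002, 1.761]
contact_force: [-3.3, 4.1, 13.0]
grip_width: 23.6
finger_force: 30.0
```

```bash
python3 -m jog '[[0,0,0.3,0,0,0],[0,0,0.3,0,0,0]]'
```

```text
time: 13.9
tool_pos: [555.4, -242.5, 103.0]
tcp_rot: [3.139, 0.002, 1.761]
contact_force: [-3.7, 2.9, 15.3]
grip_width: 23.6
finger_force: 30.0
```

```bash
python3 -m jog '[[0,0,0.3,0,0,0],[0,0,0.3,0,0,0],[0,0,0,0,0,0],[0,0,0,0,0,0],[0,0,0,0,0,0]]'
```

```text
time: 14.4
tool_pos: [555.4, -242.5, 102.8]
tcp_rot: [3.139, 0.002, 1.761]
contact_force: [-4.8, 2.9, 17.9]
grip_width: 23.2
finger_force: 30.0
```

Hard stop confirmed: the force rises while the tool stays at 103. Now withdrawing.

```bash
python3 -m jog '[[0,0,-2,0,0,0],[0,0,-4,0,0,0],[0,0,-8,0,0,0],[0,0,-10,0,0,0],[0,0,-10,0,0,0],[0,0,-10,0,0,0],[0,0,-15,0,0,0],[0,0,-15,0,0,0],[0,0,-5,0,0,0],[0,0,0,0,0,0]]'
python3 -m jog '[[-20,0,0,0,0,0],[-25,0,0,0,0,0],[-10,0,0,0,0,0],[0,0,0,0,0,0],[0,0,0,0,0,0]]'
python3 - <<'E'
from h import *
o=bot.get_obs(); c=cam('wrist',o); im=bot.capture('wrist')[:,:,::-1]
p=np.array(o['tool_pos']); print(p,o['tcp_rot']); a=np.linspace(0,2*np.pi,80)
sc=4; x0,y0=245,80
v=cv2.resize(im[y0:y0+150,x0:x0+150],None,fx=sc,fy=sc,interpolation=cv2.INTER_CUBIC)
def circ(x,y,z,rad,col):
    q=((proj(c,np.c_[x+rad*np.cos(a),y+rad*np.sin(a),0*a+z])-[x0,y0]+.5)*sc).astype(int); cv2.polylines(v,[q],True,col,1)
circ(p[0],p[1],p[2]-63.6,9,(0,255,0)); circ(555.5,-242.5,38,10,(255,255,0)); circ(555.5,-242.5,70,13.25,(0,0,255)); circ(555.5,-242.5,41,10.25,(255,0,255))
cv2.imwrite('pics/w7.png',v)
E
```

```text
time: 15.4
tool_pos: [555.1, -242.5, 179.9]
tcp_rot: [3.14, 0.002, 1.761]
contact_force: [0.7, -0.2, -2.0]
grip_width: 23.8
finger_force: 30.0
time: 15.9
tool_pos: [564.7, -295.4, 178.1]
tcp_rot: [-3.141, -0.001, 1.761]
contact_force: [0.2, -0.2, -1.8]
grip_width: 23.2
finger_force: 30.0
[ 564.72622933 -295.41892567  178.07414185] [-3.14078323e+00 -1.48529589e-03  1.76055344e+00]
```

View pics/w7.png

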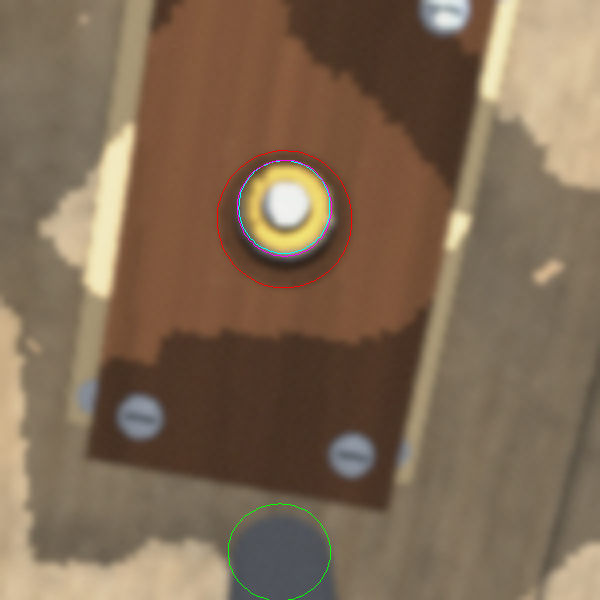

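The bush (cyan overlay at z≈38, crop (285,207)) is down on the pad, and the punch has not slipped in the grip. Back to the rack.

```bash
python3 -m jog '[[30,5,0,0,0,0],[45,7,0,0,0,0],[48,8,0,0,0,0],[48,8,0,0,0,0],[48,8,0,0,0,0],[48,8,0,0,0,0],[48,8,0,0,0,0],[48,8,0,0,0,0],[48,8,0,0,0,0],[48,7,0,0,0,0],[40,6,0,0,0,0],[20,2,0,0,0,0]]'
python3 -m jog '[[0,0,0,0,0,0],[0,0,0,0,0,0],[0,0,0,0,0,0]]'
```

```text
time: 17.15
tool_pos: [547.0, 233.5, 178.9]
tcp_rot: [3.141, -0.001, 1.765]
contact_force: [-0.2, -0.9, -1.1]
grip_width: 23.6
finger_force: 30.0
time: 17.45
tool_pos: [548.4, 228.4, 178.8]
tcp_rot: [-3.141, 0.0, 1.76]
contact_force: [-0.3, -0.2, -1.4]
grip_width: 23.5
finger_force: 30.0
```

```bash
python3 -m jog '[[5,0.6,0,0,0,0],[3.3,0,0,0,0,0],[0,0,20,0,0,0],[0,0,20,0,0,0],[0,0,15,0,0,0],[0,0,8,0,0,0],[0,0,2,0,0,0],[0,0,0,0,0,0],[0,0,0,0,0,0],[0,0,0,0,0,0]]'
python3 - <<'E'
from h import *
o=bot.get_obs(); c=cam('wrist',o); im=bot.capture('wrist')[:,:,::-1]
p=np.array(o['tool_pos']); print(p,o['tcp_rot']); a=np.linspace(0,2*np.pi,80)
sc=5; x0,y0=255,180
v=cv2.resize(im[y0:y0+100,x0:x0+120],None,fx=sc,fy=sc,interpolation=cv2.INTER_CUBIC)
def circ(x,y,z,rad,col):
    q=((proj(c,np.c_[x+rad*np.cos(a),y+rad*np.sin(a),0*a+z])-[x0,y0]+.5)*sc).astype(int); cv2.polylines(v,[q],True,col,1)
circ(p[0],p[1],p[2]-63.6,9,(0,255,0)); circ(547.4,236.7,42,13.75,(0,0,255))
cv2.imwrite('pics/w8.png',v)
E
```

```text
time: 18.45
tool_pos: [548.1, 237.6, 114.6]
tcp_rot: [3.14, -0.0, 1.761]
contact_force: [0.8, 0.2, -2.0]
grip_width: 23.5
finger_force: 30.0
[548.10694784 237.55434278 114.59707366] [ 3.13997249e+00 -1.23547595e-04  1.76073107e+00]
```

View pics/w8.png

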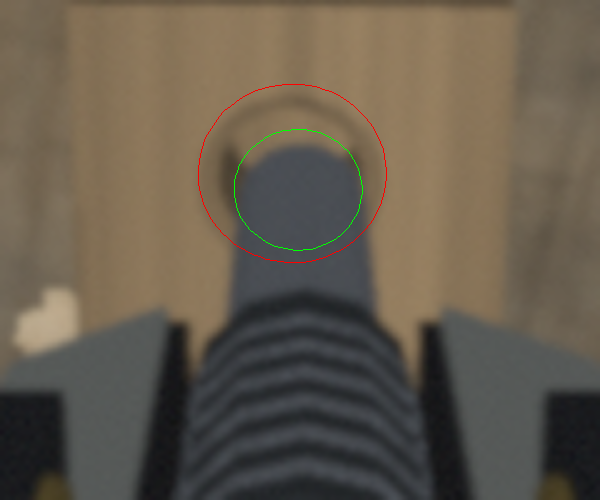

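Tip (302,205) sits about 1 mm right of the hole and rack centre (294). Correcting by −0.7 and −1.0 mm, then inserting.

```bash
python3 -m jog '[[-0.7,-1.0,3,0,0,0],[0,0,3,0,0,0],[0,0,2,0,0,0],[0,0,2,0,0,0],[0,0,2,0,0,0],[0,0,2,0,0,0],[0,0,2,0,0,0],[0,0,2,0,0,0],[0,0,2,0,0,0],[0,0,2,0,0,0],[0,0,0,0,0,0]]'
```

```text
time: 19.6
tool_pos: [546.6, 236.5, 91.4]
tcp_rot: [-3.141, 0.0, 1.761]
contact_force: [0.7, -0.3, -1.0]
grip_width: 24.0
finger_force: 30.0
```

Tip is at about 28, inside the hole with no side force. Continuing down.

```bash
python3 -m jog '[[0,0.4,2,0,0,0],[0,0,2,0,0,0],[0,0,2,0,0,0],[0,0,2,0,0,0],[0,0,2,0,0,0],[0,0,2,0,0,0],[0,0,2,0,0,0],[0,0,1.5,0,0,0],[0,0,0,0,0,0]]'
```

```text
time: 20.5
tool_pos: [547.1, 236.6, 76.0]
tcp_rot: [-3.141, 0.0, 1.761]
contact_force: [-0.8, 0.2, -1.3]
grip_width: 23.5
finger_force: 30.0
```

```bash
python3 -m jog '[[0,0,0.5,0,0,0],[0,0,0.5,0,0,0],[0,0,0.4,0,0,0],[0,0,0,0,0,0]]'
```

```text
time: 20.9
tool_pos: [547.1, 236.6, 74.8]
tcp_rot: [-3.142, 0.0, 1.761]
contact_force: [0.0, -0.4, -0.9]
grip_width: 23.6
finger_force: 30.0
```

```bash
python3 -m jog '[[0,0,0.5,0,0,0],[0,0,0.4,0,0,0],[0,0,0.4,0,0,0],[0,0,0,0,0,0]]'
```

```text
time: 21.3
tool_pos: [547.2, 236.7, 73.7]
tcp_rot: [3.141, -0.0, 1.761]
contact_force: [-1.1, -0.4, -0.5]
grip_width: 23.3
finger_force: 30.0
```

```bash
python3 -m jog '[[0,0,0,0,0,0],[0,0,0,0,0,0],[0,0,0,0,0,0],[0,0,0,0,0,0],[0,0,0,0,0,0],[0,0,0,0,0,0],[0,0,0,0,0,0],[0,0,0,0,0,0],[0,0,0,0,0,0],[0,0,0,0,0,0]]' 60
```

```text
time: 22.3
tool_pos: [547.2, 236.6, 73.5]
tcp_rot: [3.142, 0.0, 1.761]
contact_force: [0.4, 1.0, -0.8]
grip_width: 55.0
finger_force: 0.0
```

```bash
python3 -m jog '[[0,0,-5,0,0,0],[0,0,-15,0,0,0],[0,0,-30,0,0,0],[0,0,-35,0,0,0],[0,0,-35,0,0,0],[0,0,-30,0,0,0],[0,0,0,0,0,0],[0,0,0,0,0,0],[0,0,0,0,0,0]]'
python3 - <<'E'
from h import *
a=bot.capture('side')[:,:,::-1][240:340,230:310]; b=bot.capture('wrist')[:,:,::-1][130:230,270:370]
v=np.hstack([cv2.resize(a,None,fx=4,fy=4,interpolation=cv2.INTER_CUBIC),cv2.resize(b,None,fx=4,fy=4,interpolation=cv2.INTER_CUBIC)]); cv2.imwrite('pics/f.png',v)
E
```

```text
time: 23.2
tool_pos: [546.5, 236.4, 222.3]
tcp_rot: [-3.139, 0.0, 1.761]
contact_force: [0.5, 0.1, 0.0]
grip_width: 55.1
finger_force: 0.0
```

View pics/f.png

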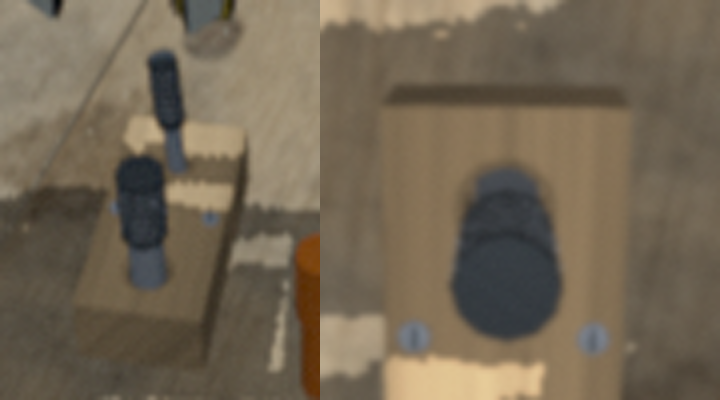

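The thick punch stands upright and fully down in its hole, at (145,220) in the side crop. The thin punch is untouched.

```bash
python3 -c "
from plant import bot
print(bot.close_job())"
```

```text
the job is handed in; nothing more can be done
None
```

I pressed the bush down onto the pad (measured force peaked at about 18–20 N), put the thick punch back upright and fully down in its rack hole, released it, and handed the job in at about 23 s; the hand-in returned no verdict.

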